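# Lift a freshly painted model drum with tongs

### The arm

A 7-joint arm with a two-finger parallel gripper is mounted at the origin on the work surface. World frame = base frame: x ahead of the robot, y to its left, z up, the work surface at z = 0. Lengths are in m, angles in rad, forces in N, time in s.
With the tool pointing down it reaches from about 0.4 to 0.85 m from the base axis. Payload 10.4 kg.
Tool frame: the origin (TCP) lies midway between the tips of the shut fingers; the grasp point (between the pads) lies 19 mm behind it; z points along the fingers, y is the line along which they close (so a half turn about z gives the same grasp; the last joint's range is limited). The gripper opens to 85 mm and grips with 20 to 120 N. Pads are 22 mm wide; open, the fingers measure 114 mm over their backs; the gripper's body (76 mm by 85 mm) begins 54 mm behind the grasp point. The pads swing forward as they close: fully open they stand 13 mm farther back than shut.
Start: joints at [-1.167, 0.332, -0.065, 1.46, 0.022, 1.35, -0.088], TCP at [0.259, 0.569, 0.231] pointing down, gripper open.
Joint ranges: [-2.6, 2.6], [-0.5, 2.12], [-1.47, 1.34], [0.16, 2.42], [-1.27, 4.41], [0.06, 2.06], [-2.6, 2.6]. Speed limits (rad/s): [2.22, 2.22, 2.79, 2.79, 3.14, 3.14, 3.14].

### API

Orientations are given as a unit quaternion [x, y, z, w].
In Python, from workcell import monitor, eyes, manip gives the robot as it stands.
- The arm moves only by the tool send_rows, never from a script. Its arguments are lists of equal length, an entry for each row: "offset": the shift along the tool's x, y, z in mm, a list of three; "roll": the turn about the tool's z in rad. In form: {"offset": [[tx, ty, tz], ...], "roll": [roll, ...]}. A call has exactly 5 rows; each row is the pose to reach, as a shift and turn from the pose commanded when the call began, along the tool's axes at that moment; what a row does not reach only later rows make up. A row lasts 1/12 s, in which the tool goes at most 41.7 mm and 7.16 degrees, less where a joint would pass 70% of its speed; a pose out of reach is approached as far as the arm can. A call with a gripper value outside its range is refused whole. "jaw" is the opening, from 0 (shut) to 1 (fully open), set as the call begins (left out, the last holds). The fingers move at their own pace and stop on an object; "newtons" is the grip in N (left out, the last holds). Time passes only in rows, so rows that repeat a pose let the fingers close, or fill a call up. It gives the time, the measured TCP pose, the force and the opening at its end, in the units of the state.
- monitor.get_obs(): the state, without advancing time (a new reading comes with each control period).
- eyes.camera(name): name is "scene" or "top" or "wrist"; returns (picture, depth): 420x560x3 uint8, blue, green, red; 420x560 float32, m along the optical axis (not along the pixel's ray), 0 where there is no reading.
- eyes.camera_params(name): a dict with "fovy" (degrees; the focal length in pixels is half the picture's height over the tangent of half this angle, whatever the lens; pixels are square), "cx", "cy" (the principal point, pixels), "k1" (the pictures are not rectified: a ray, as slopes to the right and down, at radius r is drawn at 1 + k1 r^2 times it, then the intrinsics apply), "R" (3x3) and "t" (3): a world point X has camera coordinates R X + t. Camera axes: x right, y down, z forward; pixel columns grow to the right and rows downward; lengths in m; the calibration is good to about 2 mm. A picture is of the moment at which its call begins: read the wrist's pose just before it. camera_params takes no time and is no camera call; for the wrist camera it gives the pose at the moment of the call.
- manip.hand_in(): hands the job in, once; it reports no verdict.
The state is a dict: "clock": time; "joint_pos": joint angles; "joint_velocities": joint speeds; "tau": joint torques, N m; "position": TCP position; "ee_rot": TCP orientation; "ft_force": force on the tool from outside, world axes, zero at the start; "torque": the same for the moment, N m; "grip_width": opening from 0.0 (shut) to 1.0 (fully open).
Only numpy, scipy, OpenCV 4.12 (cv2) and the standard library are available. Lean on these libraries where they do the work, as an engineer would, in place of code of your own. Each camera call takes 0.05 s, during which the arm holds its last target. There are 200 camera calls.

### The job

The red model oil drum has just been painted and is still wet. Take the tongs from their wooden rest, close them on the red drum where it stands, lift it off its stand and finish while still holding it up in the squeezed tongs, upright and at least five centimetres clear above the stand's top, so that its underside can be sprayed. Never touch the red drum with the gripper itself, and leave the green drum, the tree and the paint tin alone.

Things in the scene. Friction and masses are not known exactly. Their poses are not given: they have to be found in the camera images.
- tongs_grip (a point): Middle of the grip of the spring tongs, lying flat on their rest at the start (this point 50 mm above the table, half-way up the 20 mm tall arms). x points along the tongs to the jaws, z up. Two arms join at a U-bend 90 mm behind this point; blue grip sections, one each side, reach 36 mm behind and ahead. 53 mm wide over the outsides here when open.
- tongs_jaws (a point): Point midway between the two orange jaws, 90 mm ahead of the grip point, at the same height and with the same axes. Jaws are 32 mm long, 20 mm tall, 59 mm apart when open.
- tongs: The whole tongs, 84 g, balancing 12 mm behind the grip point; origin 10 mm below the grip point, at their underside, same axes. Squeezing the blue grips closes the jaws; the jaw gap changes twice as much as the grip width. Closed on a drum (26 mm) the grip is about 37 mm wide; empty, the jaws stop at about 28 mm grip width, 9 mm gap.
- tongs_left: Left (+y) arm of the tongs with its grip section and jaw; origin at the U-bend hinge, level with the tongs' underside. The spring pushes the grip outwards with about 7 N when open and 10 N when shut. Held partly squeezed, at about 45 mm grip width, where the grip outsides are parallel, the tongs can be carried with the jaws still about 44 mm apart.
- tongs_right: Right (-y) arm of the tongs with its grip section and jaw; origin at the U-bend hinge, level with the tongs' underside. A squeeze of 40 N on the grips presses the jaws on a drum with about 15 N.
- rest: Fixed wooden tongs rest, origin on the table below the tongs' grip point, x along the tongs. A base board (190 x 100 mm, 8 mm thick) with two cross bars whose tops, 40 mm above the table, carry the tongs: one 54 to 70 mm behind the origin, 50 mm wide, one 64 to 80 mm ahead, 100 mm wide. Between the bars the grip is free from both sides.
- drum_red_center (a point): Centre of the red model oil drum (wet), an upright cylinder 26 mm in diameter, 38 mm tall, about 30 g, loose on one of the two stands; z up along its axis. The centre is 19 mm above the stand's top, 59 mm above the table.
- drum_red: The same red drum; origin at the centre of its underside.
- drum_green_center (a point): Centre of the green drum, the same size, on the other stand; to be left alone.
- stand_a_top (a point): Centre of the top of one painting stand, a fixed white round plate 60 mm in diameter on a stem, 40 mm above the table; foot 68 mm in diameter. The red drum may stand on this one or the other.
- stand_b_top (a point): The same for the other painting stand.
- stand_a: The first painting stand, origin under its foot on the table.
- stand_b: The second painting stand, origin under its foot on the table.
- tree: Loose model tree, green ball foliage on a round foot, about 117 mm tall and 80 mm wide; origin under its foot. Leave alone.
- tin: Loose paint tin, 64 mm in diameter, 70 mm tall; origin under it. Leave alone.

How it is judged:
On the way, in this order (a step that is already met when the one before it is completed fails the run):
1. the tongs are held by the gripper clear of their rest, the red drum still on its stand (height (world z) of tongs_grip above 0.065 m and contact force between the fingers and tongs_left above 0.5 N and contact force between the fingers and tongs_right above 0.5 N and height (world z) of drum_red_center below 0.064 m), for 0.2 s.
2. both jaws press on the red drum while it still stands on its stand (contact force between each of tongs_left, tongs_right and drum_red above 0.5 N and height (world z) of drum_red_center below 0.066 m), for 0.1 s.
At the end, for the whole second after the job is handed in: The red drum is held between both jaws (over 0.5 N each), its centre more than 105 mm above the table (underside more than 46 mm above the stand's top), within 20 degrees of upright and still; the gripper holds both tongs arms, and neither drum nor tongs touch a stand, the rest or any bystander (contact force between each of tongs_left, tongs_right and drum_red above 0.5 N and height (world z) of drum_red_center above 0.105 m and angle between drum_red_center's own z axis and vertical below 0.35 rad and contact force between the fingers and tongs_left above 0.5 N and contact force between the fingers and tongs_right above 0.5 N and linear speed of drum_red below 0.03 m/s and contact force between each of drum_red, tongs and stand_a below 0.05 N and contact force between each of drum_red, tongs and stand_b below 0.05 N and contact force between each of drum_red, tongs and rest below 0.05 N and contact force between each of drum_red, tongs and tree below 0.05 N and contact force between each of drum_red, tongs and tin below 0.05 N); the arm keeps its last pose, push and grip.
It fails at once if the gripper touches the wet red drum (contact force between any of the fingers, the arm and drum_red above 0.3 N).
It fails at once if the red drum is knocked over (angle between drum_red_center's own z axis and vertical above 0.7 rad).
It fails at once if the green drum is disturbed (distance of drum_green_center from where it was at the start of the episode above 0.015 m).
It fails at once if the tree or the paint tin is disturbed (distance of any of tree, tin from where it was at the start of the episode above 0.015 m).
It also fails if it takes over 38 s, if anything falls off the work surface, if the arm or the gripper's body presses on something with over 40 N, if the wrist force passes 120 N, or if a joint passes its speed limit or range.

## Working session

There is one attempt and no reset: what is moved stays moved. The work goes in short steps, Python scripts to look and compute and a tool call to move; the robot and the scene stay as the last step left them, time stands still between calls to the robot, and variables do not carry over. Pictures are saved under pics/ and viewed, on a budget of 10 in all, crops included, one or two more only if the job needs it, and the job is handed in when it is done.

Besides the shell and the picture viewer there is one more tool, called as name(argument=value, ...) on one line, values as JSON. send_rows: Moves the arm, as the interface text tells. Its arguments: {"type":"object","properties":{"offset":{"type":"array"},"roll":{"type":"array"},"jaw":{"type":"number"},"newtons":{"type":"number"}},"required":["offset","roll"]}

```bash
mkdir -p pics; cat > h.py <<'E'
import numpy as np, cv2
from workcell import monitor, eyes, manip
def grab(n):
    p=eyes.camera_params(n); im,d=eyes.camera(n); return im,d,p
def cloud(d,p):
    h,w=d.shape; f=h/2/np.tan(np.radians(p['fovy'])/2)
    u,v=np.meshgrid(np.arange(w),np.arange(h))
    K=np.array([[f,0,p['cx']],[0,f,p['cy']],[0,0,1.]])
    s=cv2.undistortPoints(np.stack([u,v],-1).reshape(-1,1,2).astype(np.float64),K,np.array([p['k1'],0,0,0.])).reshape(h,w,2)
    c=np.dstack([s[...,0]*d,s[...,1]*d,d])
    X=(c-np.array(p['t']))@np.array(p['R'])
    X[d<=0]=np.nan
    return X
E
python3 - <<'E'
from h import *
o=monitor.get_obs(); print(o)
ims=[]
for n in ['scene','top']:
    im,d,p=grab(n); np.savez('/tmp/'+n,im=im,X=cloud(d,p)); print(n,p)
    cv2.imwrite(f'pics/{n}0.png',im)
E
```

```text
{'clock': 0.0, 'joint_pos': array([-1.16663114,  0.33286009, -0.0647091 ,  1.46095317,  0.02161843,
        1.3499064 , -0.0884499 ]), 'joint_velocities': array([ 0.00044915, -0.00088246,  0.00193685, -0.00020375, -0.00053464,
        0.00101977, -0.00028891]), 'tau': array([-3.28972210e-04, -6.25436282e+01,  4.86784370e-02, -3.91596007e+01,
        1.63249369e-02,  9.78259777e-03,  2.19175615e-05]), 'position': array([0.25855282, 0.56859217, 0.23051766]), 'ee_rot': array([ 2.11725882e-01,  9.77328829e-01, -7.06722518e-04, -1.10929517e-04]), 'ft_force': array([ 0.43665309, -0.292478  , -0.87445769]), 'torque': array([ 0.02058984, -0.00975725, -0.00412574]), 'grip_width': 0.9983692125669187}
scene {'fovy': 48.75310186622349, 'cx': 279.8612452907165, 'cy': 210.6596170968531, 'k1': 0.015817960528141457, 'R': array([[-0.83873096,  0.54439742,  0.01272151],
       [ 0.32689776,  0.52204707, -0.78778469],
       [-0.43550917, -0.65658077, -0.61581933]]), 't': array([ 0.48906719, -0.14903098,  1.34539932])}
top {'fovy': 47.93367049687157, 'cx': 288.333110224096, 'cy': 211.56708476162368, 'k1': -0.1413034977218257, 'R': array([[ 0.00790646, -0.99992728,  0.00910662],
       [-0.98960502, -0.00913194, -0.14352179],
       [ 0.14359451, -0.0078772 , -0.98960526]]), 't': array([-0.01964463,  0.58296994,  1.12788977])}
```

View pics/scene0.png

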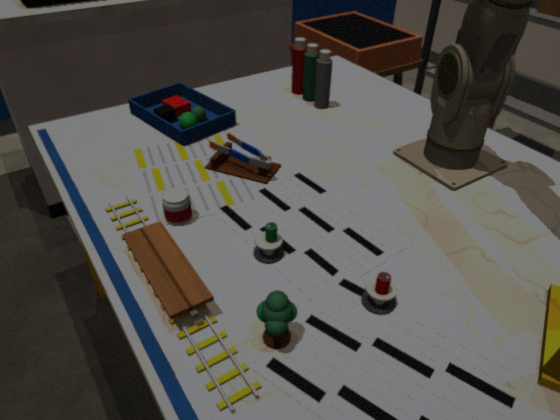

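View pics/top0.png

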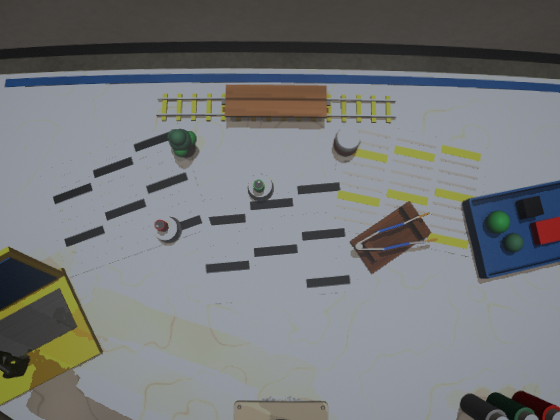

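The scene view has the red drum on its stand at about (383,283), green drum (270,232), tongs (245,155) and tree (277,315). The top view has the red drum at (162,228), green drum (259,186), and tongs with their U-bend at (362,245) and orange jaws at (425,215) and (433,240). I'll measure these from depth and colour masks.

```bash
cat > m.py <<'E'
from h import *
for n in ['scene','top']:
    z=np.load('/tmp/'+n+'.npz'); im,X=z['im'],z['X']; hsv=cv2.cvtColor(im,cv2.COLOR_BGR2HSV)
    H,S,V=[hsv[...,i].astype(int) for i in range(3)]; Z=X[...,2]
    red=((H<8)|(H>172))&(S>120); blue=(abs(H-115)<15)&(S>110); org=(H>4)&(H<20)&(S>140)&(V>100); grn=(H>40)&(H<95)&(S>70)
    ar={'tong':(X[...,1]>-0.5)&(X[...,1]<-.1)&(X[...,0]>.2)&(X[...,0]<.62)}
    def rep(name,m):
        k,l,st,c=cv2.connectedComponentsWithStats(m.astype(np.uint8))
        for i in range(1,k):
            if st[i,4]>=6:
                P=X[l==i]; print(n,name,c[i].round(),st[i,4],np.nanmedian(P,0).round(4),np.nanmin(P,0).round(3),np.nanmax(P,0).round(3))
    rep('red',red&(Z>.045)&(Z<.1)&(X[...,1]>0)); rep('grn',grn&(Z>.045)&(Z<.15)&(X[...,0]>.3))
    t=ar['tong']&(Z>.05)&(Z<.075); rep('tongs',t); rep('blue',blue&t); rep('org',org&t)
    rep('all',(Z>.03)&(Z<.2)&(X[...,0]>.3)&(X[...,0]<.75)&(abs(X[...,1])<.5))
E
python3 m.py
```

```text
scene red [382. 285.] 184 [0.5537 0.3035 0.064 ] [0.535 0.285 0.045] [0.559 0.309 0.08 ]
scene grn [197. 108.] 35 [ 0.5145 -0.5925  0.0475] [ 0.499 -0.604  0.045] [ 0.53  -0.582  0.053]
scene grn [187. 116.] 113 [ 0.5683 -0.5447  0.0522] [ 0.539 -0.572  0.045] [ 0.59  -0.528  0.061]
scene grn [271. 233.] 148 [0.6516 0.0675 0.0648] [0.635 0.051 0.045] [0.659 0.072 0.081]
scene grn [276. 313.] 1165 [0.7684 0.2702 0.0862] [0.722 0.226 0.052] [0.789 0.29  0.119]
scene tongs [197. 125.] 6 [ 0.5657 -0.481   0.0507] [ 0.559 -0.486  0.05 ] [ 0.573 -0.477  0.052]
scene tongs [244. 151.] 461 [ 0.5165 -0.269   0.0572] [ 0.489 -0.381  0.05 ] [ 0.585 -0.176  0.064]
scene blue [197. 125.] 6 [ 0.5657 -0.481   0.0507] [ 0.559 -0.486  0.05 ] [ 0.573 -0.477  0.052]
scene blue [250. 147.] 74 [ 0.5021 -0.2795  0.0567] [ 0.493 -0.312  0.05 ] [ 0.511 -0.244  0.061]
scene blue [238. 154.] 84 [ 0.5462 -0.2637  0.0571] [ 0.534 -0.296  0.05 ] [ 0.558 -0.23   0.062]
scene all [197. 127.] 311 [ 0.567  -0.4851  0.0414] [ 0.474 -0.5    0.03 ] [ 0.629 -0.469  0.053]
scene all [240. 152.] 910 [ 0.5249 -0.2847  0.05
[... 2029 characters left out ...]
6  0.0607] [ 0.491 -0.31   0.056] [ 0.506 -0.248  0.065]
top org [424. 214.] 12 [ 0.5762 -0.3498  0.0608] [ 0.572 -0.362  0.057] [ 0.581 -0.339  0.064]
top all [180. 146.] 337 [0.7365 0.2515 0.0883] [0.716 0.223 0.052] [0.75  0.283 0.119]
top all [347. 148.] 153 [ 0.742  -0.1594  0.0606] [ 0.736 -0.186  0.032] [ 0.75  -0.137  0.076]
top all [260. 185.] 439 [0.6459 0.0569 0.0417] [0.621 0.029 0.034] [0.679 0.087 0.087]
top all [474. 225.] 350 [ 0.5519 -0.4853  0.0471] [ 0.469 -0.5    0.03 ] [ 0.627 -0.468  0.057]
top all [396. 234.] 815 [ 0.5249 -0.2989  0.0448] [ 0.465 -0.381  0.03 ] [ 0.608 -0.177  0.066]
top all [165. 228.] 466 [0.5372 0.2885 0.042 ] [0.509 0.261 0.032] [0.569 0.322 0.085]
```

Grip is at about (0.521, -0.272), with the jaws pointing at -76°. The red drum is at about (0.541, 0.291). I'll head for the tongs now.

send_rows(offset=[[-23,-26,0],[-47,-52,0],[-70,-79,0],[-94,-105,0],[-117,-131,0]], roll=[0,0,0,0,0], jaw=1)

```text
clock: 0.52
position: [0.3113, 0.3993, 0.2309]
ee_rot: [0.212, 0.977, -0.0, -0.0]
ft_force: [1.3, 1.2, 1.2]
grip_width: 1.002
```

send_rows(offset=[[-23,-26,0],[-47,-52,0],[-70,-79,0],[-94,-105,0],[-117,-131,0]], roll=[0,0,0,0,0])

```text
clock: 0.93
position: [0.3634, 0.2317, 0.2311]
ee_rot: [0.212, 0.977, 0.0, -0.0]
ft_force: [0.5, 0.1, -0.3]
grip_width: 1.0
```

send_rows(offset=[[-23,-26,0],[-47,-52,0],[-70,-79,0],[-94,-105,0],[-117,-131,0]], roll=[0,0,0,0,0])

```text
clock: 1.35
position: [0.4156, 0.064, 0.2312]
ee_rot: [0.212, 0.977, 0.0, -0.0]
ft_force: [0.8, -0.0, 0.3]
grip_width: 0.996
```

send_rows(offset=[[-23,-26,0],[-47,-52,0],[-70,-79,0],[-94,-105,0],[-117,-131,0]], roll=[0,0,0,0,0])

```text
clock: 1.77
position: [0.4679, -0.1036, 0.2313]
ee_rot: [0.212, 0.977, 0.0, 0.0]
ft_force: [1.1, 0.7, 0.4]
grip_width: 1.001
```

send_rows(offset=[[0,0,0],[0,0,0],[0,0,0],[0,0,0],[0,0,0]], roll=[0.12,0.24,0.36,0.48,0.6])

```text
clock: 2.18
position: [0.4676, -0.1018, 0.231]
ee_rot: [0.494, 0.87, -0.0, -0.0]
ft_force: [-0.1, -0.0, 0.4]
grip_width: 0.998
```

send_rows(offset=[[-35,-8,0],[-70,-16,0],[-105,-25,0],[-140,-33,0],[-174,-41,0]], roll=[0.06,0.12,0.18,0.24,0.304])

```text
clock: 2.6
position: [0.5231, -0.2733, 0.231]
ee_rot: [0.618, 0.786, 0.0, -0.0]
ft_force: [0.9, 0.5, 1.5]
grip_width: 0.999
```

```bash
cat > w.py <<'E'
from h import *
import sys
im,d,p=grab('wrist'); X=cloud(d,p); np.savez('/tmp/wrist',im=im,X=X); cv2.imwrite(sys.argv[1],im)
o=monitor.get_obs(); print(o['position'],o['ee_rot'],o['joint_pos'].round(2))
hsv=cv2.cvtColor(im,cv2.COLOR_BGR2HSV); H,S=hsv[...,0].astype(int),hsv[...,1]; Z=X[...,2]
near=np.linalg.norm(X[...,:2]-o['position'][:2],axis=-1)<.2
for name,m in [('blue',(abs(H-115)<15)&(S>100)),('org',(H>4)&(H<22)&(S>150)),('red',((H<8)|(H>172))&(S>120))]:
    m=m&(Z>.052)&(Z<.09)&near
    k,l,st,c=cv2.connectedComponentsWithStats(m.astype(np.uint8))
    for i in range(1,k):
        if st[i,4]>40:
            P=X[l==i]; q=cv2.minAreaRect((P[:,:2]*1000).astype(np.float32)); print(name,c[i].round(),st[i,4],np.median(P,0).round(4),np.array(q[0]).round(1),np.array(q[1]).round(1),round(q[2],1))
E
python3 w.py pics/w1.png
```

```text
[ 0.52275328 -0.27947884  0.23022648] [ 6.22087550e-01  7.82944587e-01 -2.10433739e-03  6.51723270e-04] [-0.24  0.32  0.81  1.59 -0.23  1.33  0.83]
blue [256. 187.] 366 [ 0.4983 -0.2773  0.0595] [ 498.5 -278.3] [ 5.9 70.1] 12.5
blue [298. 188.] 335 [ 0.5439 -0.2668  0.0594] [ 544.1 -267.3] [ 6.  70.3] 17.9
org [252. 264.] 67 [ 0.5144 -0.3709  0.0592] [ 514.  -369.2] [ 4.1 27. ] 9.4
org [306. 261.] 41 [ 0.5758 -0.3517  0.0596] [ 576.5 -352.3] [ 2.5 26. ] 20.9
```

View pics/w1.png

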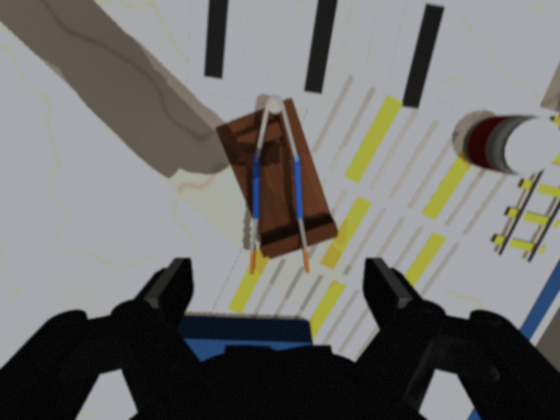

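The wrist view shows the tongs on their rest, with blue grips at (256,187) and (298,188), orange jaws at (252,264) and (306,261), and the U-bend at (275,103). The grip is at (0.5213, -0.2728) with the axis at -74.8°. The commanded pose already fits, so I only need a small roll before descending.

send_rows(offset=[[0,0,25],[0,0,60],[0,0,90],[0,0,120],[0,0,140]], roll=[-0.026,-0.026,-0.026,-0.026,-0.026])

```text
clock: 3.07
position: [0.5214, -0.271, 0.0881]
ee_rot: [0.607, 0.795, -0.001, -0.002]
ft_force: [0.1, 1.3, -0.1]
grip_width: 1.003
```

send_rows(offset=[[0,0,20],[0,0,40],[0,0,55],[0,0,64],[0,0,64]], roll=[0,0,0,0,0])

```text
clock: 3.48
position: [0.5216, -0.2712, 0.0253]
ee_rot: [0.607, 0.795, -0.001, -0.002]
ft_force: [-0.2, 0.6, 1.0]
grip_width: 1.0
```

send_rows(offset=[[0,0,0],[0,0,0],[0,0,0],[0,0,0],[0,0,0]], roll=[0,0,0,0,0], jaw=0.53, newtons=40)

```text
clock: 3.9
position: [0.5224, -0.2731, 0.0293]
ee_rot: [0.608, 0.794, 0.0, 0.0]
ft_force: [-9.0, 1.8, 15.5]
grip_width: 0.538
```

send_rows(offset=[[0,0,0],[0,0,0],[0,0,0],[0,0,0],[0,0,0]], roll=[0,0,0,0,0])

```text
clock: 4.32
position: [0.5224, -0.2731, 0.0293]
ee_rot: [0.608, 0.794, 0.0, 0.0]
ft_force: [-7.3, 0.8, 15.0]
grip_width: 0.534
```

```bash
python3 w.py pics/w2.png; python3 - <<'E'
from h import *
im,d,p=grab('scene'); cv2.imwrite('pics/s2.png',cv2.resize(im[90:240,150:350],None,fx=4,fy=4))
E
```

```text
[ 0.52240615 -0.27307388  0.02927025] [6.08097832e-01 7.93861983e-01 2.50743795e-04 3.41592837e-04] [-0.14  0.53  0.69  1.79 -0.41  0.96  0.98]
blue [233. 278.] 2026 [ 0.5012 -0.2724  0.0592] [ 501.6 -276.4] [ 6.8 70. ] 13.7
blue [322. 282.] 2055 [ 0.5398 -0.264   0.0592] [ 541.  -266.9] [ 7.2 70.6] 14.3
```

View pics/w2.png

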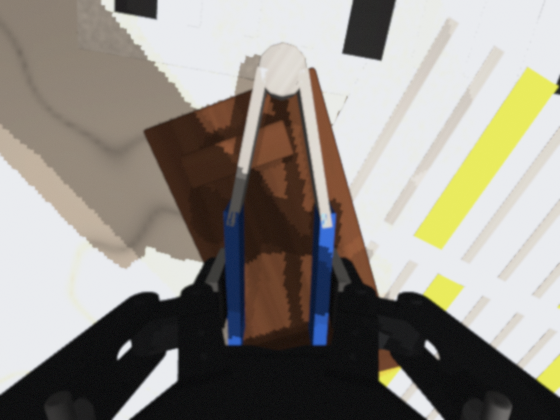

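The wrist view shows the blue grips at (233,278) and (322,282), parallel between the pads. Lifting next.

send_rows(offset=[[0,0,-8],[0,0,-20],[0,0,-35],[0,0,-50],[0,0,-60]], roll=[0,0,0,0,0])

```text
clock: 4.83
position: [0.5238, -0.2721, 0.0898]
ee_rot: [0.607, 0.795, 0.001, 0.001]
ft_force: [-0.5, -0.4, -0.2]
grip_width: 0.532
```

send_rows(offset=[[0,0,-15],[0,0,-35],[0,0,-55],[0,0,-65],[0,0,-70]], roll=[0,0,0,0,0])

```text
clock: 5.25
position: [0.5236, -0.2721, 0.1593]
ee_rot: [0.607, 0.795, 0.001, 0.001]
ft_force: [0.5, -0.1, -1.2]
grip_width: 0.533
```

```bash
sed -i 's/(Z<.09)/(Z<.25)/' w.py; python3 w.py pics/w3.png
```

```text
[ 0.52359687 -0.27203153  0.15911093] [6.06959408e-01 7.94731738e-01 6.68023063e-04 1.13842236e-03] [-0.22  0.37  0.78  1.69 -0.28  1.19  0.89]
blue [234. 277.] 2313 [ 0.5027 -0.2709  0.1888] [ 505.5 -274.7] [12.9 69. ] 11.1
blue [321. 277.] 2391 [ 0.5398 -0.2605  0.1893] [ 539.6 -264.2] [18.1 66. ] 5.8
blue [149. 374.] 96 [ 0.4831 -0.2961  0.2219] [ 482.9 -296.3] [6.1 2.7] 18.5
blue [163. 393.] 61 [ 0.4937 -0.2712  0.2473] [ 493.5 -271.1] [4.6 2.6] 0.7
```

send_rows(offset=[[6,0,0],[22,1,0],[48,3,0],[78,5,0],[110,7,0]], roll=[0,0,0,0,0])

```text
clock: 5.72
position: [0.4994, -0.1628, 0.1558]
ee_rot: [0.607, 0.794, -0.001, -0.001]
ft_force: [1.0, -0.6, -0.3]
grip_width: 0.532
```

send_rows(offset=[[33,2,0],[66,4,0],[99,6,0],[132,9,0],[165,11,0]], roll=[0,0,0,0,0])

```text
clock: 6.13
position: [0.4664, 0.0002, 0.1563]
ee_rot: [0.607, 0.795, -0.0, -0.0]
ft_force: [1.1, 0.6, -1.4]
grip_width: 0.531
```

send_rows(offset=[[33,2,0],[66,4,0],[99,6,0],[132,9,0],[165,11,0]], roll=[0,0,0,0,0])

```text
clock: 6.55
position: [0.4335, 0.1619, 0.1562]
ee_rot: [0.607, 0.795, -0.001, -0.0]
ft_force: [0.8, -0.9, -0.5]
grip_width: 0.532
```

send_rows(offset=[[33,2,0],[66,4,0],[97,6,0],[125,8,0],[150,10,0]], roll=[0,0,0,0,0])

```text
clock: 6.97
position: [0.4034, 0.3094, 0.1559]
ee_rot: [0.606, 0.795, -0.001, -0.0]
ft_force: [1.2, 0.1, -1.2]
grip_width: 0.528
```

send_rows(offset=[[22,2,0],[42,3,0],[58,4,0],[68,5,0],[73,5,0]], roll=[-0.02,-0.08,-0.16,-0.24,-0.32])

```text
clock: 7.38
position: [0.3891, 0.3808, 0.1557]
ee_rot: [0.47, 0.883, -0.001, -0.0]
ft_force: [0.2, -0.8, -1.5]
grip_width: 0.529
```

send_rows(offset=[[0,0,0],[0,0,0],[0,0,0],[0,0,0],[0,0,0]], roll=[-0.1,-0.2,-0.3,-0.4,-0.462])

```text
clock: 7.8
position: [0.3899, 0.379, 0.1558]
ee_rot: [0.255, 0.967, -0.001, -0.001]
ft_force: [-0.0, -0.1, -0.7]
grip_width: 0.534
```

```bash
python3 w.py pics/w4.png; python3 - <<'E'
from h import *
z=np.load('/tmp/wrist.npz'); im,X=z['im'],z['X']
hsv=cv2.cvtColor(im,cv2.COLOR_BGR2HSV);m=(abs(hsv[...,0].astype(int)-115)<15)&(hsv[...,1]>100)&(X[...,2]>.15)&(X[...,2]<.2)
P=X[m];print('plane',np.linalg.lstsq(np.c_[P-P.mean(0)][:,:2],P[:,2]-P[:,2].mean(),rcond=None)[0],P.mean(0))
for n in ['scene','top']:
    im,d,p=grab(n); np.savez('/tmp/'+n,im=im,X=cloud(d,p)); cv2.imwrite(f'pics/{n}4.png',im)
E
python3 m.py|grep -E 'red|all|org'
```

```text
[0.38992581 0.37900044 0.15585766] [ 2.54235857e-01  9.67141594e-01 -1.00434247e-03 -5.07302434e-04] [-1.04  0.21  0.21  1.78 -0.05  1.15  0.24]
blue [522. 119.] 332 [0.4153 0.5753 0.0677] [415.4 574. ] [ 6.6 13.5] 83.3
blue [234. 281.] 2206 [0.3752 0.3637 0.1855] [378.3 364.1] [13.2 68.9] 56.1
blue [321. 280.] 2272 [0.3934 0.3976 0.1858] [395.7 396.9] [17.  65.3] 69.5
org [527. 141.] 817 [0.4287 0.567  0.0797] [428.1 570.6] [19.3 15.8] 28.7
plane [-0.00038425  0.01797224] [0.38532543 0.38053057 0.18450841]
scene red [382. 285.] 188 [0.5534 0.3036 0.0646] [0.533 0.286 0.045] [0.559 0.31  0.079]
scene all [198. 127.] 317 [ 0.5608 -0.4854  0.0417] [ 0.47 -0.5   0.03] [ 0.628 -0.468  0.053]
scene all [220. 152.] 171 [ 0.5695 -0.3269  0.0388] [ 0.52  -0.367  0.03 ] [ 0.61  -0.299  0.043]
scene all [264. 162.] 94 [ 0.4923 -0.2184  0.0385] [ 0.466 -0.241  0.03 ] [ 0.514 -0.2    0.043]
scene all [186. 197.] 74 [ 0.7459 -0.1493  0.0619] [ 0.738 -0.186  0.03 ] [ 0.75  -0.139  0.073]
scene all [464. 224.] 807 [0.411  0.3441 0.1782] [0.367 0.301 0.157] [0.468 0.371 0.2  ]
scene all [268. 238.] 
[... 798 characters left out ...]
8 [0.6458 0.0566 0.0418] [0.621 0.029 0.034] [0.678 0.087 0.084]
top all [474. 225.] 348 [ 0.5517 -0.485   0.0468] [ 0.469 -0.5    0.03 ] [ 0.627 -0.469  0.057]
top all [415. 221.] 292 [ 0.5624 -0.3317  0.0405] [ 0.518 -0.365  0.03 ] [ 0.608 -0.299  0.047]
top all [165. 228.] 466 [0.5372 0.2887 0.042 ] [0.509 0.261 0.033] [0.569 0.323 0.085]
top all [371. 251.] 141 [ 0.487  -0.2197  0.0408] [ 0.465 -0.239  0.031] [ 0.512 -0.203  0.047]
top all [113. 261.] 217 [0.4499 0.3681 0.1828] [0.404 0.346 0.164] [0.492 0.39  0.19 ]
top all [129. 274.] 225 [0.4226 0.3324 0.1836] [0.377 0.302 0.162] [0.467 0.36  0.198]
top all [ 97. 314.] 149 [0.334  0.4008 0.1826] [0.309 0.372 0.165] [0.359 0.428 0.193]
```

View pics/w4.png

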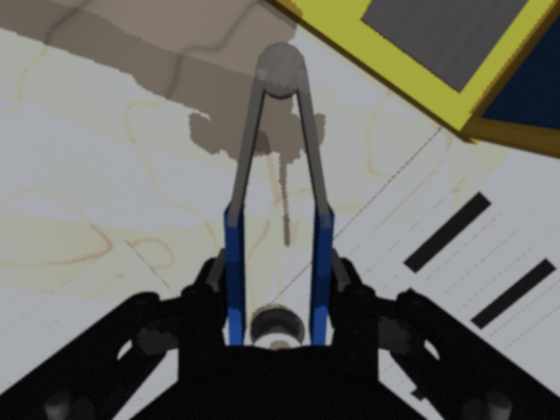

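View pics/top4.png

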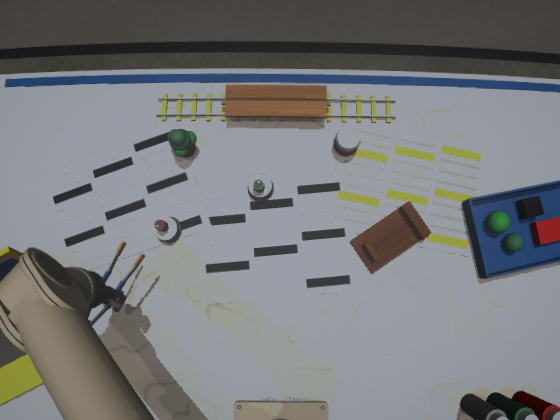

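The wrist view shows the tongs still square in the pads, with grips at (234,281) and (321,280). A yellow box sits close to the U-bend at upper right. The top view has the tongs at (115,265) aiming at the red drum, and the rest empty. I'll approach along +x instead, which keeps clear of the box.

send_rows(offset=[[-4,-6,0],[-14,-21,0],[-28,-42,0],[-42,-63,0],[-49,-73,0]], roll=[-0.04,-0.1,-0.16,-0.23,-0.3])

```text
clock: 8.37
position: [0.397, 0.2886, 0.1566]
ee_rot: [0.112, 0.994, -0.001, -0.0]
ft_force: [1.1, -1.0, -1.1]
grip_width: 0.528
```

send_rows(offset=[[0,0,10],[0,0,25],[0,0,45],[0,0,60],[0,0,70]], roll=[-0.06,-0.12,-0.18,-0.224,-0.224])

```text
clock: 8.78
position: [0.3959, 0.291, 0.0853]
ee_rot: [-0.001, 1.0, -0.001, -0.001]
ft_force: [-0.4, -0.5, -0.8]
grip_width: 0.53
```

send_rows(offset=[[0,0,12],[0,0,25],[0,0,36],[0,0,42],[0,0,42]], roll=[0,0,0,0,0])

```text
clock: 9.2
position: [0.3962, 0.2912, 0.044]
ee_rot: [0.0, 1.0, -0.001, -0.001]
ft_force: [0.8, 0.2, -1.5]
grip_width: 0.536
```

```bash
python3 w.py pics/w5.png; python3 - <<'E'
from h import *
out=[]
for n,(a,b,c,d_) in {'scene':(225,325,330,530),'top':(190,290,70,270)}.items():
    im,d,p=grab(n); X=cloud(d,p); np.savez('/tmp/'+n,im=im,X=X); out.append(cv2.resize(im[a:b,c:d_],None,fx=3,fy=3,interpolation=cv2.INTER_CUBIC))
    hsv=cv2.cvtColor(im,cv2.COLOR_BGR2HSV);H,S=hsv[...,0].astype(int),hsv[...,1]
    m=(X[...,0]>.44)&(X[...,0]<.5)&(abs(X[...,1]-.29)<.05)&(X[...,2]>.045)
    k,l,st,cc=cv2.connectedComponentsWithStats(m.astype(np.uint8))
    for i in range(1,k):
        P=X[l==i]; print(n,len(P),np.median(P,0).round(4),P.min(0).round(3),P.max(0).round(3))
cv2.imwrite('pics/s5.png',np.vstack(out))
E
```

```text
[0.39671318 0.29148341 0.04492897] [-7.65955384e-05  9.99999869e-01 -3.60165086e-04 -3.56513040e-04] [-0.92  0.24  0.22  2.01 -0.07  0.89  0.9 ]
blue [234. 277.] 2359 [0.3884 0.271  0.0738] [392.6 272.9] [69.2 12.6] 0.5
blue [321. 278.] 2381 [0.3879 0.3088 0.0741] [391.8 309.7] [65.4 17.2] 9.1
scene 1083 [0.4507 0.2904 0.3953] [0.44  0.262 0.344] [0.466 0.313 0.435]
scene 1 [0.4404 0.3017 0.4145] [0.44  0.302 0.415] [0.44  0.302 0.415]
scene 1 [0.4403 0.3127 0.3978] [0.44  0.313 0.398] [0.44  0.313 0.398]
scene 2 [0.4402 0.3116 0.39  ] [0.44  0.311 0.389] [0.44  0.312 0.391]
scene 1 [0.4401 0.2792 0.3363] [0.44  0.279 0.336] [0.44  0.279 0.336]
scene 4 [0.4405 0.2849 0.3391] [0.44  0.283 0.337] [0.441 0.287 0.341]
scene 24 [0.4405 0.2953 0.3377] [0.44  0.288 0.335] [0.442 0.304 0.345]
scene 1 [0.4412 0.3006 0.3429] [0.441 0.301 0.343] [0.441 0.301 0.343]
scene 1 [0.44   0.289  0.2527] [0.44  0.289 0.253] [0.44  0.289 0.253]
scene 1 [0.4405 0.2931 0.2552] [0.44  0.293 0.255] [0.44  0.293 0.255]
scene 1 [0.4405 0.2942 0.2517] [0.441 0.294 0.252] [0.441 0.294 0.252]
scene 1 [0.4407 0.2863 0.2408] [0.441 0.286 0.241] [0.441 0.286 0.241]
scene 1 [0.4402 0.2988 0.25  ] [0.44  0.299 0.25 ] [0.44  0.299 0.25 ]
scene 2 [0.4404 0.2898 0.2395] [0.44  0.289 0.238] [0.44  0.29  0.241]
scene 1 [0.4411 0.2958 0.2402] [0.441 0.296 0.24 ] [0.441 0.296 0.24 ]
scene 1 [0.4403 0.2991 0.2418] [0.44  0.299 0.242] [0.44  0.299 0.242]
scene 210 [0.4713 0.2673 0.0671] [0.44  0.261 0.053] [0.5   0.273 0.076]
scene 183 [0.4739 0.3157 0.0678] [0.44  0.31  0.052] [0.5   0.319 0.076]
scene 1 [0.4999 0.2612 0.0569] [0.5   0.261 0.057] [0.5   0.261 0.057]
top 111 [0.473  0.3129 0.0738] [0.441 0.31  0.053] [0.5   0.318 0.081]
top 98 [0.4712 0.2659 0.0724] [0.44  0.262 0.05 ] [0.5   0.272 0.081]
top 267 [0.4483 0.2755 0.412 ] [0.44  0.262 0.352] [0.464 0.304 0.437]
```

View pics/s5.png

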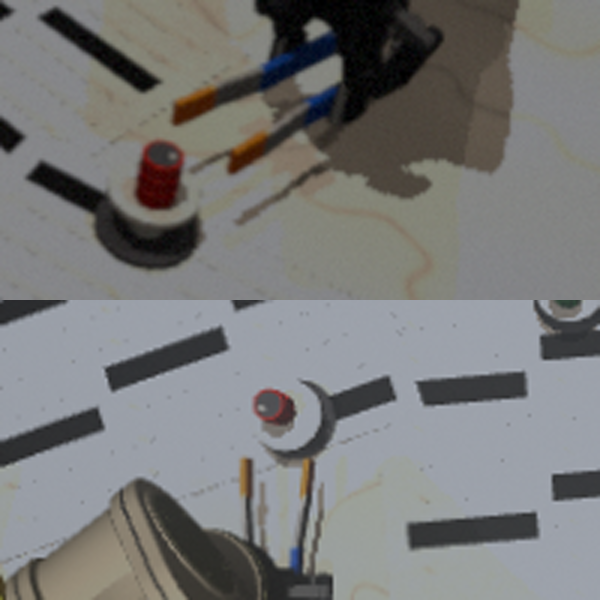

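The drum and both orange jaws are in one line: in the top crop the drum is at (270,407) and the jaws at (246,475) and (307,475). I'll check the lateral fit numerically.

```bash
python3 - <<'E'
from h import *
for n in ['scene','top']:
    z=np.load('/tmp/'+n+'.npz'); X=z['X']; im=z['im']
    hsv=cv2.cvtColor(im,cv2.COLOR_BGR2HSV);H,S=hsv[...,0].astype(int),hsv[...,1]
    near=np.hypot(X[...,0]-.541,X[...,1]-.291)<.045
    for nm,m in [('cap',near&(X[...,2]>.074)&(X[...,2]<.09)),('plate',near&(X[...,2]>.036)&(X[...,2]<.044)),('red',near&(X[...,2]>.05)&(S>100)),
      ('jawL',(X[...,0]>.465)&(X[...,0]<.495)&(X[...,1]>.3)&(X[...,1]<.33)&(X[...,2]>.045)&(X[...,2]<.09)),('jawR',(X[...,0]>.465)&(X[...,0]<.495)&(X[...,1]>.25)&(X[...,1]<.28)&(X[...,2]>.045)&(X[...,2]<.09)),
      ('tip',(X[...,0]>.44)&(X[...,0]<.53)&(abs(abs(X[...,1]-.29)-.025)<.008)&(X[...,2]>.05)&(X[...,2]<.09))]:
        P=X[m]; print(n,nm,len(P),P.mean(0).round(4),np.percentile(P,[2,98],axis=0).round(4).tolist(),cv2.minEnclosingCircle((P[:,:2]*1000).astype(np.float32)))
E
```

```text
scene cap 124 [0.5468 0.2964 0.0777] [[0.5342, 0.2839, 0.0743], [0.5577, 0.3074, 0.0801]] ((546.2723999023438, 295.00946044921875), 13.734631538391113)
scene plate 389 [0.5466 0.2955 0.0396] [[0.5122, 0.2634, 0.0368], [0.5699, 0.3199, 0.0429]] ((540.3172607421875, 291.1622619628906), 31.166664123535156)
scene red 178 [0.5507 0.3009 0.0672] [[0.5342, 0.2862, 0.0517], [0.5588, 0.3087, 0.0793]] ((531.5718994140625, 283.2309265136719), 32.589332580566406)
scene jawL 93 [0.4806 0.316  0.0669] [[0.466, 0.3117, 0.0544], [0.494, 0.3183, 0.0749]] ((479.7118835449219, 314.5570373535156), 14.609701156616211)
scene jawR 100 [0.4806 0.2662 0.066 ] [[0.4658, 0.2615, 0.0535], [0.4934, 0.2688, 0.0749]] ((479.792724609375, 266.5179443359375), 14.644256591796875)
scene tip 425 [0.4735 0.2892 0.0663] [[0.4411, 0.2616, 0.0538], [0.5015, 0.3181, 0.0755]] ((472.55596923828125, 289.1718444824219), 40.763092041015625)
top cap 92 [0.543  0.297  0.0791] [[0.5323, 0.2848, 0.0745], [0.5544, 0.3091, 0.0837]] ((543.7193603515625, 297.1379089355469), 13.22410774230957)
top plate 292 [0.5369 0.2876 0.0406] [[0.5117, 0.2639, 0.037], [0.5668, 0.3203, 0.0436]] ((540.4549560546875, 291.9937744140625), 31.233108520507812)
top red 25 [0.5451 0.2907 0.0754] [[0.5323, 0.2844, 0.0641], [0.5552, 0.3023, 0.0811]] ((543.8969116210938, 296.0755920410156), 12.60342025756836)
top jawL 62 [0.4801 0.314  0.0701] [[0.4652, 0.3116, 0.0539], [0.4942, 0.3178, 0.0792]] ((479.9027099609375, 314.7198486328125), 14.936062812805176)
top jawR 51 [0.4801 0.2651 0.0698] [[0.4661, 0.2628, 0.0558], [0.4946, 0.2688, 0.0774]] ((480.31005859375, 266.0804443359375), 14.483750343322754)
top tip 209 [0.4716 0.2914 0.0702] [[0.4418, 0.2628, 0.0545], [0.4993, 0.3178, 0.0797]] ((472.0446472167969, 289.6189270019531), 38.936073303222656)
```

The drum centre is (0.545, 0.2965) and the middle of the jaws is (0.486, 0.2905). So I shift +6 mm in y, -3 mm in z, then go 59 mm forward.

send_rows(offset=[[0,2,1],[0,4,2],[0,6,3],[0,6,3],[0,6,3]], roll=[0,0,0,0,0])

```text
clock: 9.77
position: [0.3969, 0.2979, 0.0423]
ee_rot: [-0.001, 1.0, 0.0, 0.0]
ft_force: [-0.3, 0.5, -0.7]
grip_width: 0.531
```

send_rows(offset=[[-4,0,0],[-12,0,0],[-20,0,0],[-26,0,0],[-30,0,0]], roll=[0,0,0,0,0])

```text
clock: 10.18
position: [0.4283, 0.2974, 0.0423]
ee_rot: [-0.0, 1.0, 0.0, 0.0]
ft_force: [-0.1, -0.1, -0.9]
grip_width: 0.534
```

send_rows(offset=[[-6,0,0],[-14,0,0],[-22,0,0],[-27,0,0],[-29,0,0]], roll=[0,0,0,0,0])

```text
clock: 10.6
position: [0.4571, 0.2975, 0.0423]
ee_rot: [-0.0, 1.0, -0.0, 0.0]
ft_force: [-0.1, -0.3, -1.7]
grip_width: 0.528
```

```bash
cat > s.py <<'E'
from h import *
import sys
o=monitor.get_obs(); print(o['position'],o['ft_force'],o['grip_width'])
out=[]
for n,(a,b,c,d_) in {'scene':(225,325,330,530),'top':(190,290,70,270)}.items():
    im,d,p=grab(n); X=cloud(d,p); out.append(cv2.resize(im[a:b,c:d_],None,fx=3,fy=3,interpolation=cv2.INTER_CUBIC))
    hsv=cv2.cvtColor(im,cv2.COLOR_BGR2HSV);H,S=hsv[...,0].astype(int),hsv[...,1]
    m=(np.hypot(X[...,0]-.545,X[...,1]-.2965)<.03)&(X[...,2]>.05)&(X[...,2]<.2)
    for nm,k in [('red',m&((H<6)|(H>172))&(S>110)),('org',m&(H>6)&(H<22)&(S>120))]:
        P=X[k]
        if len(P): print(n,nm,len(P),P.mean(0).round(4),np.percentile(P,[2,98],axis=0).round(3).tolist())
cv2.imwrite(sys.argv[1],np.vstack(out))
E
python3 s.py pics/s6.png
```

```text
[0.45706082 0.29753204 0.04229942] [-0.08715925 -0.34015358 -1.74523418] 0.5277975739890034
scene red 175 [0.5515 0.3004 0.0679] [[0.536, 0.286, 0.051], [0.559, 0.308, 0.079]]
scene org 194 [0.5472 0.2974 0.0641] [[0.532, 0.269, 0.051], [0.562, 0.324, 0.073]]
top red 23 [0.5449 0.2912 0.0758] [[0.532, 0.284, 0.061], [0.556, 0.302, 0.082]]
top org 45 [0.546  0.2961 0.0721] [[0.533, 0.269, 0.067], [0.56, 0.322, 0.075]]
```

View pics/s6.png

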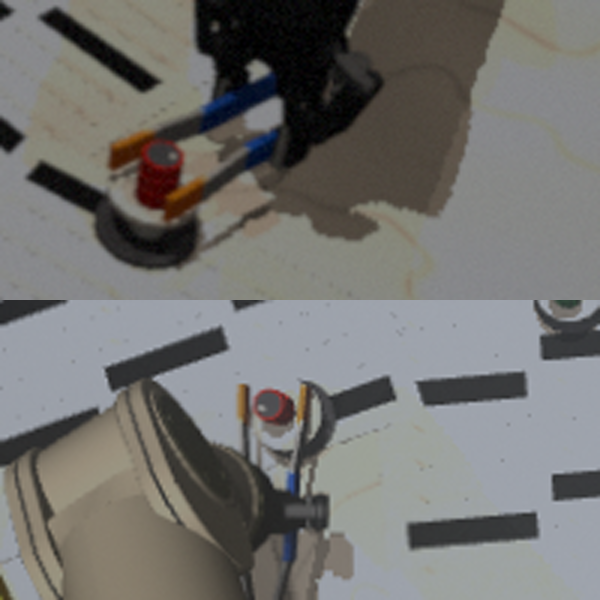

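The drum stands centred between the jaws: in the crop it is at (272,407), with jaws at (243,403) and (303,403). Squeezing gradually.

send_rows(offset=[[0,0,0],[0,0,0],[0,0,0],[0,0,0],[0,0,0]], roll=[0,0,0,0,0], jaw=0.46, newtons=50)

```text
clock: 11.12
position: [0.4558, 0.2978, 0.0424]
ee_rot: [-0.001, 1.0, 0.0, -0.0]
ft_force: [-0.8, 0.5, -1.1]
grip_width: 0.465
```

send_rows(offset=[[0,0,0],[0,0,0],[0,0,0],[0,0,0],[0,0,0]], roll=[0,0,0,0,0], jaw=0.3)

```text
clock: 11.53
position: [0.4559, 0.2978, 0.0423]
ee_rot: [-0.001, 1.0, 0.0, -0.0]
ft_force: [-1.1, 0.1, -0.1]
grip_width: 0.409
```

send_rows(offset=[[0,0,0],[0,0,0],[0,0,0],[0,0,0],[0,0,0]], roll=[0,0,0,0,0])

```text
clock: 11.95
position: [0.4559, 0.2978, 0.0423]
ee_rot: [-0.001, 1.0, 0.0, 0.0]
ft_force: [-0.7, 0.1, -0.0]
grip_width: 0.41
```

```bash
python3 s.py pics/s7.png
```

```text
[0.45594819 0.29775773 0.04230092] [-0.65501348  0.10421822 -0.01078058] 0.4101619263798848
scene red 127 [0.5527 0.2981 0.0691] [[0.534, 0.285, 0.052], [0.559, 0.307, 0.079]]
scene org 182 [0.55   0.303  0.0634] [[0.532, 0.279, 0.051], [0.562, 0.315, 0.073]]
top red 28 [0.5439 0.2943 0.0767] [[0.532, 0.285, 0.064], [0.556, 0.309, 0.081]]
top org 41 [0.5454 0.2926 0.0714] [[0.533, 0.279, 0.065], [0.558, 0.313, 0.08]]
```

View pics/s7.png

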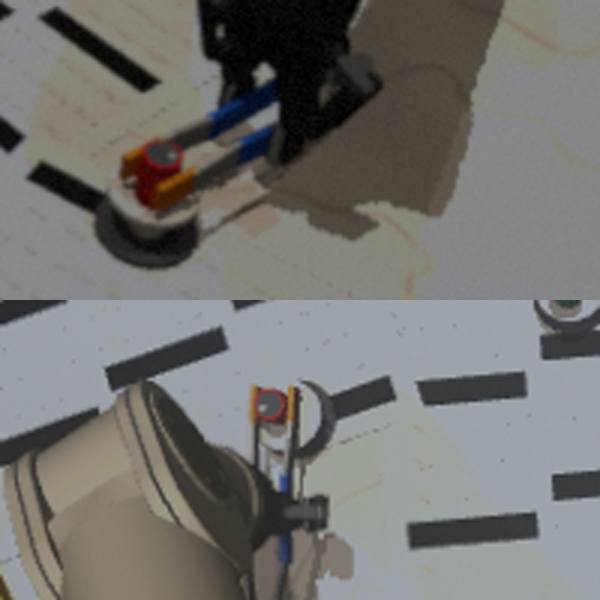

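The jaws are closed on the drum in the crop, at (256,405) and (294,405). Lifting by 90 mm.

send_rows(offset=[[0,0,-2],[0,0,-6],[0,0,-12],[0,0,-20],[0,0,-28]], roll=[0,0,0,0,0])

```text
clock: 12.47
position: [0.4561, 0.2978, 0.0713]
ee_rot: [-0.001, 1.0, 0.0, 0.0]
ft_force: [0.5, -0.1, -0.7]
grip_width: 0.41
```

send_rows(offset=[[0,0,-10],[0,0,-20],[0,0,-30],[0,0,-40],[0,0,-48]], roll=[0,0,0,0,0])

```text
clock: 12.88
position: [0.4562, 0.2979, 0.1198]
ee_rot: [-0.001, 1.0, 0.0, 0.0]
ft_force: [-0.4, 0.0, -0.5]
grip_width: 0.411
```

send_rows(offset=[[0,0,-6],[0,0,-11],[0,0,-14],[0,0,-14],[0,0,-14]], roll=[0,0,0,0,0])

```text
clock: 13.3
position: [0.4559, 0.2977, 0.1321]
ee_rot: [-0.001, 1.0, -0.0, -0.0]
ft_force: [0.3, -0.5, -1.6]
grip_width: 0.41
```

send_rows(offset=[[0,0,0],[0,0,0],[0,0,0],[0,0,0],[0,0,0]], roll=[0,0,0,0,0])

```text
clock: 13.72
position: [0.4559, 0.2977, 0.1322]
ee_rot: [-0.001, 1.0, -0.0, -0.0]
ft_force: [0.5, -0.8, -1.4]
grip_width: 0.411
```

```bash
python3 s.py pics/s8.png
```

```text
[0.45591241 0.29772562 0.13217971] [ 0.52960333 -0.76724778 -1.43552289] 0.41077402071212543
scene red 172 [0.5535 0.298  0.1549] [[0.534, 0.286, 0.132], [0.56, 0.308, 0.168]]
scene org 208 [0.5505 0.3022 0.152 ] [[0.533, 0.278, 0.14], [0.562, 0.314, 0.16]]
top red 37 [0.5434 0.2948 0.1646] [[0.532, 0.285, 0.153], [0.556, 0.309, 0.172]]
top org 56 [0.5446 0.2927 0.1596] [[0.533, 0.278, 0.154], [0.558, 0.314, 0.163]]
```

View pics/s8.png

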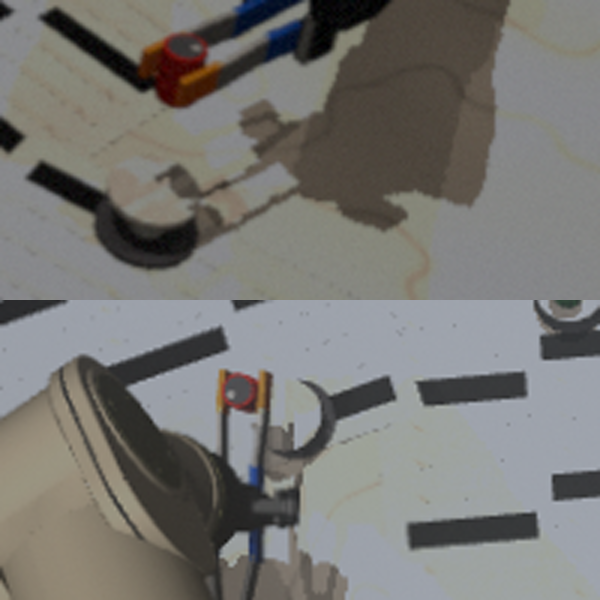

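The drum is lifted, at (185,70) in the scene crop, upright, with its top at about 0.168 m, so its centre is at about 0.149 m. The stand below at (150,205) is empty. Handing in.

```bash
python3 -c "
from h import *
print(manip.hand_in()); o=monitor.get_obs(); print(o['clock'],o['grip_width'],o['position'])"
```

```text
the job is handed in; nothing more can be done
None
the job is handed in; nothing more can be done
```

The red drum is held up in the squeezed tongs, and the job is handed in at about 13.8 s of the 38 s allowed. I took the tongs from their rest, carried them half-squeezed to the drum and closed them on it where it stood. Then I raised the drum about 90 mm.

- **Final position:** the last check, just before handing in, put the drum's centre at about 0.149 m, against the 0.105 m required. It looked upright between both jaws, and the stand below was empty.
- **Hold:** the gripper opening stayed steady at 0.41 (about 35 mm, against 37 mm expected), and the arm was still.
- **Green drum, tree and tin:** they measured unmoved when I last checked, before the final approach. I did not re-measure them after the lift, but the arm did not go near them.
- **Not measured:** I judged contact forces and the drum's tilt from the pictures and the gripper opening. Handing in gave no verdict.
- **Corrected on the way:** the drum stood about 5 to 7 mm off the centre of its stand, so I shifted the tongs 6 mm sideways before closing.

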